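# Turn the sharpening stone end for end in its slanted holder

## Task

The outer end of the sharpening stone (red band, black streaks) is worn. Draw the stone right out of the slanted steel sleeve, turn it end for end, and slide it back fully home with the worn, red-banded end inside, the tan face still up and the unworn end sticking out; ease it out and in without forcing it, then let go. Leave the timer, the sauce cup and the yoghurt tub where they stand.

Things in the scene. Friction and masses are not known exactly. Their poses are not given: they have to be found in the camera images.
- stone: Loose two-grit sharpening stone, a block 50 mm wide (own x), 150 mm long (own y), 26 mm thick (own z), 0.25 to 0.4 kg. Origin: centre of its grey underside; the top (+z) is tan. At the start it lies in the sleeve, tan up, with the worn end outside: 60 mm stick out of the mouth. Take it across its 50 mm width.
- worn_end (a point): Centre of the stone's worn end face (own +y end), axes as the stone's. A red band runs round the stone 13 mm from this end and black streaks cover the next 50 mm of the tan face.
- fresh_end (a point): Centre of the stone's unworn end face (own -y end), axes as the stone's. It is plain, without band or streaks. The stone has 3 mm of play in the sleeve, across and in height, and binds if it is pressed askew: a closing hand may press it down on the sleeve's floor, and easing it up about 1 mm square to the sleeve frees it.
- holder: Steel honing holder, fixed: a sleeve on a 150 x 90 mm base plate, slanting up at 35 degrees away from the robot. Origin: on the table under the middle of the base, z up; the sleeve rises towards own +x. The bare table to its right (x 0.46 to 0.60, y -0.27 to -0.07 from the robot's base) is always free. A tall meat slicer stands at the left (y > 0.27).
- mouth (a point): Middle of the sleeve's mouth; the opening is 53 mm wide, 29 mm high, and flared lips stand 8 mm out beyond it (75 mm wide over the lips). Axes: +x straight out along the sleeve (35 degrees upward), y across it, +z square to the sleeve's floor, upward. The floor is at z = -14.5 mm; the stone resting on it has its middle at z = -1.5 mm.
- seat (a point): Middle of the inside of the sleeve's closed lower end, 90 mm down the sleeve from point mouth, axes the same. The end of a stone that is fully home rests against it, with 60 mm of the stone sticking out. The stone may stay where it is let go, so push it home.
- timer: Bystander: white wind-up kitchen timer, 66 mm across, 53 mm high, origin under its centre.
- ramekin: Bystander: small steel sauce cup, 65 mm across, 37 mm high, origin under its centre.
- yoghurt_tub: Bystander: white, red and blue yoghurt tub, 72 mm across, 71 mm high, origin under its centre. (The one out on the open table, not the one behind the pan stacks.)

How it is judged:
By the outcome, as a careful person would: the job done as asked, in the order asked, and still so for the second after the job is handed in, with the robot touching nothing.
It also fails if it takes over 61 s, if anything falls off the work surface, if the arm or the gripper's body presses on something with over 40 N, if the wrist force passes 120 N, or if a joint passes its speed limit or range.

## Robot

A 6-joint arm with a two-finger parallel gripper is mounted at the origin on a cart in front of the work surface, level with it; the furniture and walls round the work are solid. World frame = base frame: x ahead of the robot, y to its left, z up, the work surface at z = 0. Lengths are in m, angles in rad, forces in N, time in s.
With the tool pointing down it reaches from about 0.3 to 0.775 m from the base axis. Payload 14.6 kg.
Tool frame: the origin (TCP) lies at the centre of the arm's flange, where the gripper is bolted on; the fingertips stand 199 mm ahead of it and the grasp point (between the pads) lies 180 mm ahead of it; z points along the fingers, y is the line along which they close (so a half turn about z gives the same grasp; the last joint's range is limited). The gripper opens to 94 mm and grips with 3 to 60 N. Pads are 16 mm wide; open, the fingers measure 119 mm over their backs; the gripper's body (75 mm by 177 mm) begins 78 mm behind the grasp point.
Start: joints at [-1.234, 0.3, 1.521, -0, 1.321, -0.067], TCP at [0.216, -0.506, 0.405] pointing down, gripper open.
Joint ranges: [-3.03, 3.03], [-0.79, 2.21], [0.23, 2.52], [-1.04, 4.18], [0, 3.07], [-2.55, 2.55]. Speed limits (rad/s): [2.22, 2.22, 2.57, 3.14, 3.14, 3.14].

## Interface

Orientations are given as [roll, pitch, yaw] about the fixed x, y, z axes, in that order (R = Rz(yaw) Ry(pitch) Rx(roll)).
In Python, from station import ctrl gives the robot as it stands. The module is installed in compiled form; this text tells all that it offers.
- The arm moves only by the tool servo_tool, never from a script. Its argument "motion" is a list of rows, each a list of 5 numbers: the closure, from 0 (fully open) to 1 (shut), then the shift along the world's x, y, z in cm, then the turn about the world's z in degrees. A call has 1 to 20 rows; each row is the pose to reach, as a shift and turn from the pose commanded when the call began; what a row does not reach only later rows make up. A row lasts 1/8 s, in which the tool goes at most 62.5 mm and 10.7 degrees, less where a joint would pass 70% of its speed; a pose out of reach is approached as far as the arm can. A call with a gripper value outside its range is refused whole. The fingers move at their own pace and stop on an object; "squeeze" is the grip in N (left out, the last holds). Time passes only in rows, so rows that repeat a pose let the fingers close. It gives the time, the measured TCP pose, the force, the opening and the grip force at its end, in the units of the state.
- ctrl.get_obs(): the state, without advancing time (a new reading comes with each control period).
- ctrl.camera(name): name is "side" or "top" or "wrist"; returns a dict with "image" (400x640x3 uint8, red, green, blue), "fx", "fy", "cx", "cy" (pixels), "dist" ([k1, k2, p1, p2, k3] as OpenCV has them; the pictures are not rectified), "camera_from_world" (4x4, takes a point from world to camera coordinates); the wrist camera has in their place "hand_eye" (4x4, takes a point from camera to tool coordinates, whose origin is the TCP and whose axes are the flange's). Camera axes: x right, y up, looking along -z (the intrinsics and any distortion apply to the point x, -y, -z); pixel columns grow to the right and rows downward; lengths in m; the calibration is good to about 2 mm. A picture is of the moment at which its call begins: read the wrist's pose just before it. There is no depth.
- ctrl.hand_in(): hands the job in; it is judged then, once.
The state is a dict: "time_s": time; "qpos": joint angles; "joint_vel": joint speeds; "tau": joint torques, N m; "ee_pos": TCP position; "eef_rot": TCP orientation; "force": force on the tool from outside, world axes, zero at the start; "moment": the same for the moment, N m; "grip_width": finger opening in m; "grip_force": force on a finger pad.
Only numpy, scipy, OpenCV 4.12 (cv2) and the standard library are available. Lean on these libraries where they do the work, as an engineer would, in place of code of your own. Each camera call takes 0.05 s, during which the arm holds its last target. There are 200 camera calls.

## Working session

There is one attempt and no reset: what is moved stays moved. The work goes in short steps, Python scripts to look and compute and a tool call to move; the robot and the scene stay as the last step left them, time stands still between calls to the robot, and variables do not carry over. Pictures are saved under pics/ and viewed, at most 10 in all, crops included, and the job is handed in when it is done.

Besides the shell and the picture viewer there is one more tool, called after "Call:" by a JSON object that holds its "op" and its "data". servo_tool: Moves the arm, as the interface text tells. Its arguments: {"type":"object","properties":{"motion":{"type":"array","items":{"type":"array","items":{"type":"number"}}},"squeeze":{"type":"number"}},"required":["motion"]}

```bash
mkdir -p pics; python3 - <<'E'
from station import ctrl
import cv2,numpy as np
o=ctrl.get_obs();print({k:np.round(v,3).tolist() for k,v in o.items()})
for n in ["side","top"]:
    c=ctrl.camera(n);cv2.imwrite(f"pics/{n}0.png",c["image"][:,:,::-1])
    print(n,c["fx"],c["fy"],c["cx"],c["cy"],c["dist"],np.round(c["camera_from_world"],4).tolist())
c=ctrl.camera("wrist");print(c["fx"],c["dist"],np.round(c["hand_eye"],4).tolist())
E
```

```text
{'time_s': 0.0, 'qpos': [-1.234, 0.3, 1.522, 0.0, 1.321, -0.067], 'joint_vel': [-0.0, 0.0, 0.0, -0.001, -0.001, 0.0], 'tau': [0.001, -53.18, -35.274, 0.071, 0.024, -0.0], 'ee_pos': [0.216, -0.506, 0.404], 'eef_rot': [-3.14, -0.0, 0.404], 'force': [-0.026, 0.59, -0.16], 'moment': [0.044, -0.011, -0.034], 'grip_force': 0.0, 'grip_width': 0.094}
side 381.1356154291004 381.1356154291004 320.0579056743972 208.13511383156523 [-0.08660088  0.          0.          0.          0.        ] [[-0.9884, -0.1518, -0.0057, 0.538], [0.1221, -0.8163, 0.5646, -0.1597], [-0.0903, 0.5573, 0.8254, -0.8543], [0.0, 0.0, 0.0, 1.0]]
top 501.47832005181425 501.47832005181425 317.34928731744384 195.83430975724232 [-0.00256692  0.          0.          0.          0.        ] [[0.0205, -0.9997, 0.0098, -0.0794], [0.9933, 0.0215, 0.1136, -0.5429], [-0.1138, 0.0074, 0.9935, -0.9716], [0.0, 0.0, 0.0, 1.0]]
296.96505737500473 [0.0025718 0.        0.        0.        0.       ] [[0.0001, 0.9649, 0.2625, 0.0766], [1.0, 0.0, -0.0005, -0.0009], [-0.0005, 0.2625, -0.9649, 0.0188], [0.0, 0.0, 0.0, 1.0]]
```

View pics/side0.png

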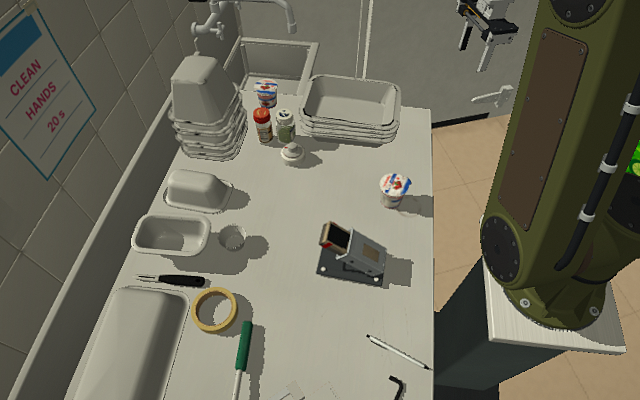

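View pics/top0.png

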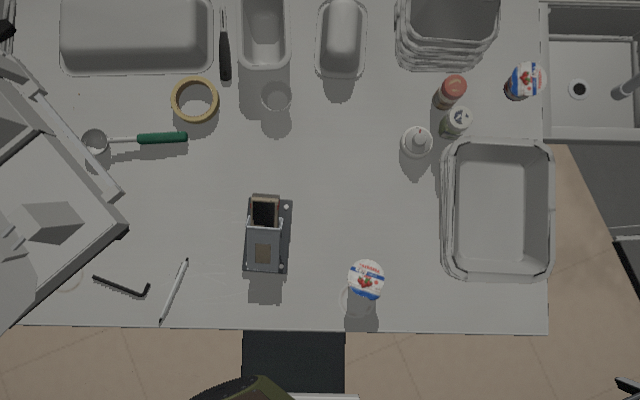

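```bash
cat > h.py <<'E'
import cv2,numpy as np
from scipy.spatial.transform import Rotation as R
from station import ctrl
def K(c): return np.array([[c["fx"],0,c["cx"]],[0,c["fy"],c["cy"]],[0,0,1.]])
def ext(c,o=None):
    "4x4 world->OpenCV camera"
    if "hand_eye" in c:
        T=np.eye(4);T[:3,:3]=R.from_euler('xyz',o["eef_rot"]).as_matrix();T[:3,3]=o["ee_pos"]
        M=np.linalg.inv(T@np.array(c["hand_eye"]))
    else: M=np.array(c["camera_from_world"])
    return np.diag([1,-1,-1,1.])@M
def ray(cam,px):
    Kc,d,M=cam
    p=cv2.undistortPoints(np.array([[px]],float),Kc,np.array(d))[0,0]
    v=M[:3,:3].T@np.array([*p,1]); return -M[:3,:3].T@M[:3,3],v/np.linalg.norm(v)
def tri(obs):
    A=np.zeros((3,3));b=np.zeros(3);rs=[ray(*o) for o in obs]
    for c,v in rs: P=np.eye(3)-np.outer(v,v);A+=P;b+=P@c
    x=np.linalg.solve(A,b);return x,max(np.linalg.norm((np.eye(3)-np.outer(v,v))@(x-c)) for c,v in rs)
def onz(cam,px,z):
    c,v=ray(cam,px);return c+v*(z-c[2])/v[2]
def proj(cam,p):
    Kc,d,M=cam
    return cv2.projectPoints(np.array(p,float).reshape(-1,3),cv2.Rodrigues(M[:3,:3])[0],M[:3,3],Kc,np.array(d))[0][:,0]
def shot(n,name):
    o=ctrl.get_obs();c=ctrl.camera(n);cv2.imwrite(f"pics/{name}.png",c["image"][:,:,::-1])
    cam=(K(c),c["dist"],ext(c,o));np.save(f"pics/{name}.npy",np.array(cam,dtype=object),allow_pickle=True);return c["image"][:,:,::-1],cam
def load(name): return tuple(np.load(f"pics/{name}.npy",allow_pickle=True))
E
python3 - <<'E'
from h import *
a,_=shot("side","side1");b,_=shot("top","top1")
f=lambda i,x,y:cv2.resize(i[y:y+100,x:x+100],(600,600)[:2] if 0 else (400,400),interpolation=cv2.INTER_CUBIC)
cv2.imwrite("pics/crop1.png",np.hstack([f(a,305,205),f(b,220,185)]))
s,t=load("side1"),load("top1")
print("tub",onz(t,(366,279),.071),"ram",onz(t,(275,97),.037),"timer",onz(t,(419,139),.045))
E
```

```text
tub [ 0.38403438 -0.16263868  0.071     ] ram [0.74414673 0.02231923 0.037     ] timer [ 0.66184685 -0.26902869  0.045     ]
```

View pics/crop1.png

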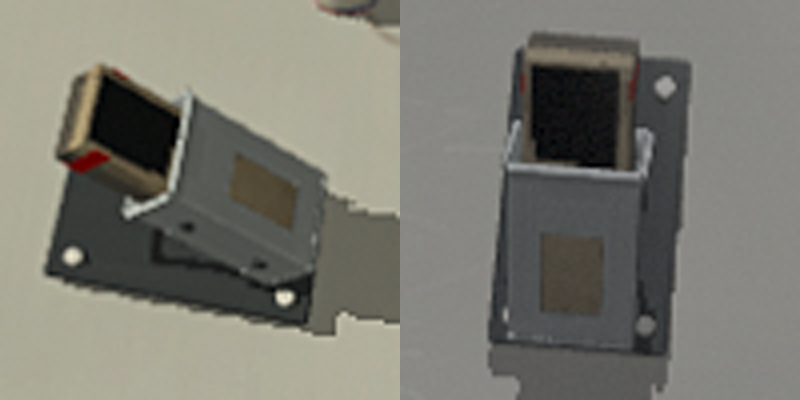

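```bash
python3 - <<'E'
from h import *
s,t=load("side1"),load("top1")
S=lambda x,y:(x/4+305,y/4+205)
T=lambda x,y:((x-400)/4+220,y/4+185)
for n,a,b in [("worn top -y",S(100,65),T(638,50)),("worn top +y",S(79,150),T(526,48)),("mouth lip -y",S(189,93),T(648,130)),("mouth lip+y",S(129,212),T(510,165)),("sleeve low -y",S(326,175),T(637,338)),("hole1",S(73,256),T(508,315)),("hole far -y",S(73,256),T(665,87))]:
    print(n,*tri([(s,a),(t,b)]))
P=[onz(t,T(*p),.006) for p in [(515,47),(690,60),(667,355),(490,345)]]
print(np.round(P,4),np.mean(P,0)); 
P=[onz(s,S(*p),.006) for p in [(307,325),(46,272),(73,256),(285,297)]];print(np.round(P,4))
P=[onz(t,T(*p),.006) for p in [(665,87),(646,325),(508,315)]];print(np.round(P,4))
E
```

```text
worn top -y [0.52579781 0.00142697 0.12395479] 0.0035342200162353345
worn top +y [0.52767973 0.05230859 0.12161426] 0.0017330808537219982
mouth lip -y [ 0.48445352 -0.0020332   0.10341737] 0.010162748622405807
mouth lip+y [0.48805794 0.0627992  0.07992056] 0.009737048256778628
sleeve low -y [0.39499984 0.00356907 0.04189528] 0.002519194675337663
hole1 [0.46613238 0.07300149 0.05935112] 0.05909953668886464
hole far -y [ 0.5353762   0.00142295 -0.11341077] 0.0009403322832942543
[[ 0.5425  0.0723  0.006 ]
 [ 0.5377 -0.0174  0.006 ]
 [ 0.3881 -0.0098  0.006 ]
 [ 0.3913  0.0794  0.006 ]] [0.46490129 0.03112591 0.006     ]
[[0.3936 0.0797 0.006 ]
 [0.5418 0.0692 0.006 ]
 [0.5282 0.0571 0.006 ]
 [0.4069 0.0647 0.006 ]]
[[ 0.5235 -0.005   0.006 ]
 [ 0.4029  0.0012  0.006 ]
 [ 0.4065  0.0709  0.006 ]]
```

Call:
{"op": "servo_tool", "data": {"motion": [[0,29.8,53.4,-3,-26],[0,29.8,53.4,-3,-26],[0,29.8,53.4,-3,-26],[0,29.8,53.4,-3,-26],[0,29.8,53.4,-3,-26],[0,29.8,53.4,-3,-26],[0,29.8,53.4,-3,-26],[0,29.8,53.4,-3,-26],[0,29.8,53.4,-3,-26],[0,29.8,53.4,-3,-26],[0,29.8,53.4,-3,-26],[0,29.8,53.4,-3,-26],[0,29.8,53.4,-3,-26],[0,29.8,53.4,-3,-26]], "squeeze": 40}}

```text
time_s: 2.0
ee_pos: [0.5139, 0.0273, 0.3749]
eef_rot: [3.142, -0.0, -0.051]
force: [0.2, -0.8, -0.8]
grip_width: 0.0939
grip_force: 0.0
```

```bash
python3 - <<'E'
from h import *
a,w=shot("wrist","w1");cv2.imwrite("pics/w1b.png",cv2.resize(a,(800,500)))
o=ctrl.get_obs();print(o["ee_pos"],o["eef_rot"],o["time_s"],o["qpos"])
E
```

```text
[0.51391559 0.02750451 0.37485734] [-3.14155452e+00 -3.22663216e-04 -5.12261277e-02] 2.05 [-1.77115183e-02  2.48421774e-01  1.65819306e+00  2.89167651e-05
  1.23465406e+00  1.60430140e+00]
```

View pics/w1b.png

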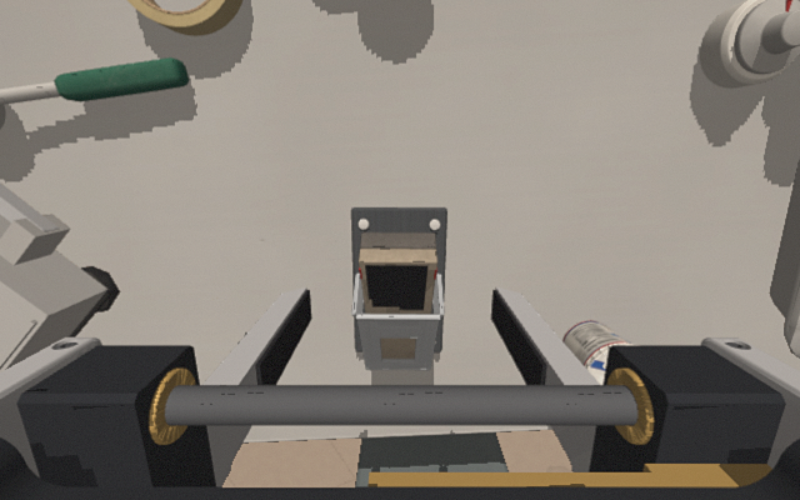

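```bash
python3 - <<'E'
from h import *
s,t,w=load("side1"),load("top1"),load("w1")
S=lambda x,y:(x/4+305,y/4+205)
T=lambda x,y:((x-400)/4+220,y/4+185)
W=lambda x,y:((x+.5)/1.25-.5,(y+.5)/1.25-.5)
print(w[0])
for n,a in [("-y",[(w,W(437,250)),(t,T(638,50)),(s,S(100,65))]),("+y",[(w,W(361,250)),(t,T(526,48)),(s,S(79,150))])]:
    print(n,*tri(a)); print(tri(a[::2]),tri(a[:2]))
print([np.round(onz(w,W(*p),.006),4) for p in [(352,208),(447,208),(364,224),(435,224)]])
E
```

```text
[[296.96505738   0.         320.63851581]
 [  0.         296.96505738 202.21163327]
 [  0.           0.           1.        ]]
-y [0.52638722 0.00227872 0.12326642] 0.004160641469113948
(array([0.52467901, 0.00241432, 0.12180697]), np.float64(0.00283152816381279)) (array([0.52863671, 0.00269839, 0.12484574]), np.float64(0.0016186026887282066))
+y [0.52831728 0.05269722 0.12094958] 0.0023892275467097272
(array([0.5276643 , 0.05285117, 0.12046969]), np.float64(0.0018753015556539924)) (array([0.52951539, 0.05296453, 0.12082064]), np.float64(0.0006133915803966312))
[array([0.5414, 0.0731, 0.006 ]), array([ 0.5368, -0.0167,  0.006 ]), array([0.5255, 0.0629, 0.006 ]), array([ 0.522, -0.005,  0.006])]
```

Call:
{"op": "servo_tool", "data": {"motion": [[0,0,0,-4,0],[0,0,0,-8,0],[0,0,0,-9.3,0],[0,0,0,-9.3,0],[0.3,0,0,-9.3,0],[0.5,0,0,-9.3,0],[0.5,0,0,-9.3,0],[0.6,0,0,-9.3,0],[0.6,0,0,-9.3,0],[0.6,0,0,-9.3,0],[0.6,0,0,-9.3,0]], "squeeze": 30}}

```text
time_s: 3.42
ee_pos: [0.5141, 0.0283, 0.2817]
eef_rot: [-3.142, -0.0, -0.05]
force: [-0.3, 1.2, 2.4]
grip_width: 0.0498
grip_force: 29.9
```

Call:
{"op": "servo_tool", "data": {"motion": [[0.6,-0.06,0,0.08,0],[0.6,-0.06,0,0.08,0],[0.6,0.35,-0.02,0.37,0],[0.6,0.76,-0.04,0.66,0],[0.6,1.17,-0.06,0.94,0],[0.6,1.58,-0.08,1.23,0],[0.6,1.58,-0.08,1.23,0]]}}

```text
time_s: 4.3
ee_pos: [0.5301, 0.0274, 0.2941]
eef_rot: [-3.142, -0.0, -0.05]
force: [0.3, -0.5, -3.0]
grip_width: 0.0497
grip_force: 29.9
```

Call:
{"op": "servo_tool", "data": {"motion": [[0.6,0.82,-0.04,0.57,0],[0.6,1.64,-0.08,1.15,0],[0.6,2.45,-0.13,1.72,0],[0.6,3.27,-0.17,2.3,0],[0.6,4.09,-0.21,2.87,0],[0.6,4.91,-0.25,3.44,0],[0.6,5.73,-0.29,4.02,0],[0.6,6.54,-0.34,4.59,0],[0.6,7.36,-0.38,5.16,0],[0.6,8.18,-0.42,5.74,0],[0.6,9.0,-0.46,6.3,0],[0.6,9.8,-0.5,6.9,0],[0.6,9.8,-0.5,6.9,0]]}}

```text
time_s: 5.92
ee_pos: [0.6283, 0.0224, 0.3633]
eef_rot: [-3.142, -0.001, -0.05]
force: [-0.7, -0.6, -3.6]
grip_width: 0.0497
grip_force: 29.9
```

Call:
{"op": "servo_tool", "data": {"motion": [[0.6,-0.8,-0.8,3,9],[0.6,-1.6,-1.6,5,18],[0.6,-2.5,-2.5,5,28],[0.6,-3.3,-3.3,5,38],[0.6,-4.2,-4.2,5,48],[0.6,-5,-5,5,58],[0.6,-6,-6,5,68],[0.6,-7,-7,5,78],[0.6,-8,-8,5,88],[0.6,-9,-9,5,98],[0.6,-10,-10,5,108],[0.6,-11,-11,5,118],[0.6,-12,-12,5,128],[0.6,-13,-13,5,138],[0.6,-14,-14,5,148],[0.6,-15,-15,5,158],[0.6,-15.3,-15.2,5,168],[0.6,-15.3,-15.2,5,176],[0.6,-15.3,-15.2,5,180],[0.6,-15.3,-15.2,5,180]]}}

```text
time_s: 8.43
ee_pos: [0.4747, -0.1295, 0.4128]
eef_rot: [3.142, -0.0, 3.091]
force: [0.1, -0.1, -2.6]
grip_width: 0.0496
grip_force: 29.9
```

```bash
python3 - <<'E'
from h import *
a,_=shot("side","side2")
cv2.imwrite("pics/s2b.png",cv2.resize(a[100:300,280:520],None,fx=3,fy=3,interpolation=cv2.INTER_CUBIC))
E
```

```text
(no output)
```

View pics/s2b.png

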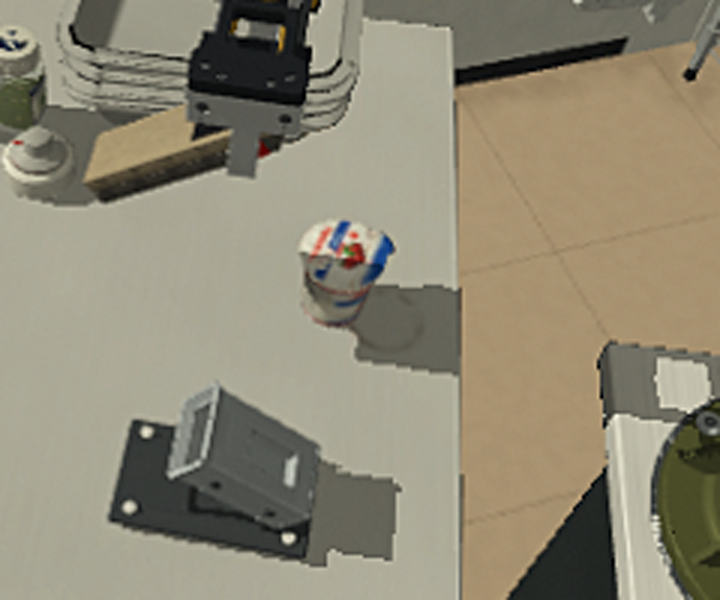

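Call:
{"op": "servo_tool", "data": {"motion": [[0.6,0.5,0,-4,0],[0.6,1.5,0,-8,0],[0.6,2,0,-11,0],[0.6,2,0,-13,0],[0.6,2,0,-14,0],[0.6,2,0,-14,0]]}}

```text
time_s: 9.22
ee_pos: [0.4949, -0.1296, 0.2728]
eef_rot: [3.141, -0.001, 3.091]
force: [-0.8, -0.7, -2.8]
grip_width: 0.0501
grip_force: 29.9
```

Call:
{"op": "servo_tool", "data": {"motion": [[0.6,0,0,0,0],[0.6,0,0,-0.5,0],[0.6,-0.3,0,-1,0],[0.6,-0.6,0,-1.5,0],[0.6,-0.9,0,-2,0],[0.6,-1.2,0,-2.5,0],[0.6,-1.4,0,-3,0],[0.6,-1.6,0,-3.5,0],[0.6,-1.7,0,-4,0]], "squeeze": 8}}

```text
time_s: 10.35
ee_pos: [0.4778, -0.1296, 0.2326]
eef_rot: [-3.142, -0.0, 3.092]
force: [-1.5, 0.4, 0.0]
grip_width: 0.0499
grip_force: 8.0
```

Call:
{"op": "servo_tool", "data": {"motion": [[0.6,-0.1,0,-0.5,0],[0.6,-0.2,0,-1,0],[0.6,-0.3,0,-1.5,0],[0.6,-0.4,0,-2,0],[0.6,-0.4,0,-2.5,0],[0.6,-0.4,0,-2.9,0],[0.6,-0.4,0,-2.9,0]], "squeeze": 5}}

```text
time_s: 11.22
ee_pos: [0.4739, -0.1295, 0.2036]
eef_rot: [3.141, -0.0, 3.092]
force: [-0.2, -0.0, -2.3]
grip_width: 0.0503
grip_force: 5.0
```

```bash
python3 - <<'E'
from h import *
a,_=shot("side","side3");b,_=shot("top","top3")
f=lambda i,x,y:cv2.resize(i[y:y+100,x:x+100],(400,400),interpolation=cv2.INTER_CUBIC)
cv2.imwrite("pics/c3.png",np.hstack([f(a,310,135),f(b,280,180)]))
o=ctrl.get_obs();print(o["force"],o["ee_pos"])
E
```

```text
[-0.24986794  0.41863952 -2.33668656] [ 0.47396413 -0.12956444  0.20396435]
```

View pics/c3.png

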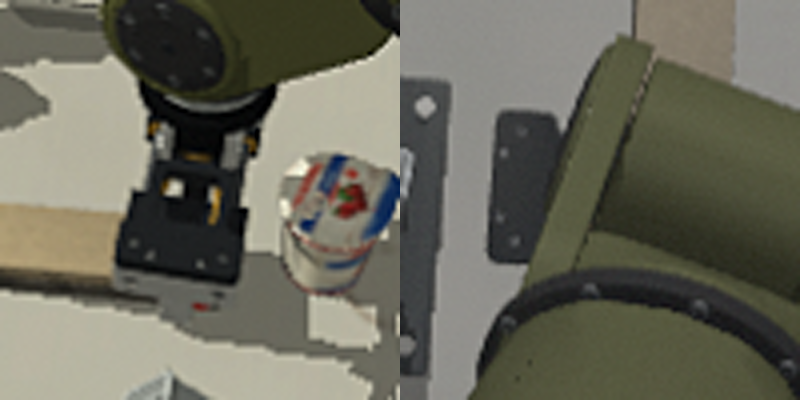

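Call:
{"op": "servo_tool", "data": {"motion": [[0.4,0,0,0,0],[0.2,0,0,0,0],[0,0,0,0,0],[0,0,0,3,0],[0,0,0,6,0],[0,4,-0.2,10,0],[0,9.7,-0.5,12,0],[0,9.7,-0.5,12,0],[0,9.7,-0.5,12,0]]}}

```text
time_s: 12.45
ee_pos: [0.5703, -0.1344, 0.323]
eef_rot: [3.141, -0.002, 3.092]
force: [-0.2, -0.7, 0.2]
grip_width: 0.0943
grip_force: 0.0
```

```bash
python3 - <<'E'
from h import *
a,_=shot("wrist","w4");b,_=shot("side","side4")
f=cv2.resize(b[120:280,280:440],(500,500),interpolation=cv2.INTER_CUBIC)
g=cv2.resize(a[60:360,200:440],(300,375))
im=np.zeros((500,800,3),np.uint8);im[:375,:300]=g;im[:,300:]=f
cv2.imwrite("pics/c4.png",im)
o=ctrl.get_obs();print(o["ee_pos"],o["qpos"])
E
```

```text
[ 0.57006039 -0.13453947  0.32325202] [-2.94294561e-01  4.54407587e-01  1.50564250e+00 -1.13885376e-05
  1.18321357e+00 -1.81484151e+00]
```

View pics/c4.png

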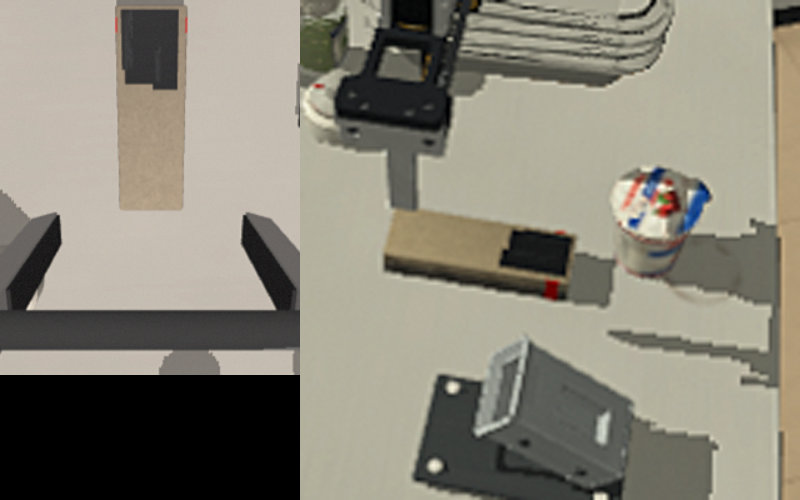

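```bash
python3 - <<'E'
from h import *
w,s=load("w4"),load("side4")
W=lambda x,y:(x/1.25+200,y/1.25+60)
S=lambda x,y:((x-300)/3.125+280,y/3.125+120)
for a in [(120,210),(183,210),(116,5),(187,5)]: print(onz(w,W(*a),.026))
for a in [(395,208),(385,256),(565,283),(575,238)]: print(onz(s,S(*a),.026))
print(tri([(w,W(120,210)),(s,S(395,208))]),tri([(w,W(183,210)),(s,S(385,257))]))
E
```

```text
[ 0.59441106 -0.15920087  0.026     ]
[ 0.59689777 -0.10917149  0.026     ]
[ 0.44469026 -0.15125505  0.026     ]
[ 0.44712487 -0.10236195  0.026     ]
[ 0.59317476 -0.15648873  0.026     ]
[ 0.59305221 -0.10787442  0.026     ]
[ 0.4493166  -0.10319449  0.026     ]
[ 0.44510639 -0.14792186  0.026     ]
(array([ 0.59451063, -0.15921115,  0.02307872]), np.float64(0.0009356364969648245)) (array([ 0.59507526, -0.10860409,  0.02502114]), np.float64(0.002120374841085756))
```

Call:
{"op": "servo_tool", "data": {"motion": [[0,-0.3,0.15,-5,0],[0,-0.3,0.15,-10,0],[0,-0.3,0.15,-12.1,0],[0,-0.3,0.15,-12.1,0],[0.3,-0.3,0.15,-12.1,0],[0.5,-0.3,0.15,-12.1,0],[0.6,-0.3,0.15,-12.1,0],[0.6,-0.3,0.15,-12.1,0],[0.6,-0.3,0.15,-12.1,0]], "squeeze": 5}}

```text
time_s: 13.68
ee_pos: [0.5679, -0.1331, 0.203]
eef_rot: [-3.141, 0.0, 3.092]
force: [0.2, -0.9, 1.1]
grip_width: 0.0496
grip_force: 5.0
```

Call:
{"op": "servo_tool", "data": {"motion": [[0.6,-0.17,0,1.06,0],[0.6,-0.42,0.02,2.1,0],[0.6,-0.76,0.04,3.1,0],[0.6,-1.2,0.06,4.08,0],[0.6,-1.73,0.09,5.03,0],[0.6,-2.33,0.12,5.9,0],[0.6,-3.0,0.15,6.75,0],[0.6,-3.0,0.15,6.75,0]]}}

```text
time_s: 14.68
ee_pos: [0.5376, -0.1316, 0.2712]
eef_rot: [-3.141, 0.001, 3.092]
force: [1.8, -0.3, -0.5]
grip_width: 0.05
grip_force: 5.0
```

Call:
{"op": "servo_tool", "data": {"motion": [[0.6,0,0,0,0],[0.6,0,0,0,0]], "squeeze": 50}}

```text
time_s: 14.92
ee_pos: [0.5381, -0.1316, 0.2706]
eef_rot: [-3.141, 0.001, 3.092]
force: [2.3, -0.1, 4.1]
grip_width: 0.0494
grip_force: 50.0
```

```bash
python3 - <<'E'
from h import *
a,_=shot("wrist","w5");b,_=shot("side","side5");shot("top","top5")
f=cv2.resize(b[120:240,300:420],(500,500),interpolation=cv2.INTER_CUBIC)
g=cv2.resize(a[60:360,200:440],(300,375))
im=np.zeros((500,800,3),np.uint8);im[:375,:300]=g;im[:,300:]=f
cv2.imwrite("pics/c5.png",im)
o=ctrl.get_obs();print(o["ee_pos"],o["eef_rot"],o["force"])
E
```

```text
[ 0.53810769 -0.13158345  0.27058359] [-3.14146219e+00  6.27620484e-04  3.09167287e+00] [ 2.17714727 -0.30034349  4.04806765]
```

View pics/c5.png

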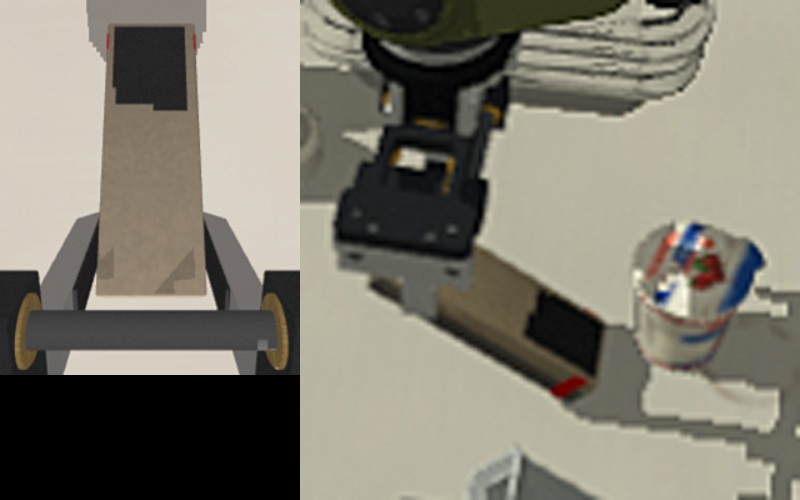

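```bash
cat > fit.py <<'E'
from h import *
from scipy.optimize import least_squares
def pts(p,X): # p: x,y,z of fresh-end centre, tilt(deg), yaw of stone x.. ; X in frame: along from fresh to worn (a), across to +y (b), up (c)
    M=R.from_euler('ZY',[p[4],p[3]],degrees=True).as_matrix() # u=M x: outward-up axis
    X=np.array(X,float);return p[:3]+X@np.diag([-1,1,1])@M.T
def fit(obs,p0):
    f=lambda p:np.concatenate([(proj(c,pts(p,X))[0]-px) for c,px,X in obs])
    r=least_squares(f,p0,x_scale=[.01,.01,.01,1,1],loss='soft_l1');return r.x,np.round(r.fun.reshape(-1,2),1).tolist()
E
python3 - <<'E'
from fit import *
w,s=load("w5"),load("side5")
W=lambda x,y:(x/1.25+200,y/1.25+60)
S=lambda x,y:((x-300)*.24+300,y*.24+120)
h=.025
# wrist image: left = -y when yaw=177
o=[(w,W(97,294),[0,-h,.013]),(w,W(206,294),[0,h,.013]),(w,W(108,25),[.15,-h,.013]),(w,W(194,25),[.15,h,.013]),(s,S(606,320),[.15,-h,.013])]
for O in (o[:4],o):
    p,r=fit(O,[.56,-.13,.1,-35,-3]);print(np.round(p,4),r)
g=pts(p,[[.028,0,0]]);print(g)
E
```

```text
[  0.5652  -0.1317   0.0905 -33.3423  -2.748 ] [[-0.0, 0.1], [-0.0, -0.0], [0.2, 0.0], [-0.1, -0.1]]
[  0.5652  -0.1317   0.0905 -33.2943  -2.7268] [[-0.0, 0.1], [-0.0, 0.0], [0.1, -0.0], [-0.2, -0.2], [-0.3, 0.8]]
[[ 0.54183872 -0.13060647  0.07517909]]
```

Call:
{"op": "servo_tool", "data": {"motion": [[0.6,0,0,0,0],[0.6,-0.12,0,0.2,0],[0.6,-0.3,0,0.4,0],[0.6,-0.3,0,0.4,0]], "squeeze": 5}}

```text
time_s: 15.58
ee_pos: [0.5347, -0.1315, 0.2743]
eef_rot: [3.141, -0.001, 3.092]
force: [-0.7, -0.0, -2.4]
grip_width: 0.0496
grip_force: 5.0
```

Call:
{"op": "servo_tool", "data": {"motion": [[0.6,0,0,0,0],[0.6,0,0,0,0],[0.6,1,0,3,0],[0.6,3,0,7,0],[0.6,5,0,11,0],[0.6,7.2,3,12,0],[0.6,7.2,7,12,0],[0.6,7.2,11,12,0],[0.6,7.2,14,12,0],[0.6,7.2,15.4,11,0],[0.6,7.2,15.4,9,0],[0.6,7.2,15.4,8.5,0],[0.6,7.2,15.4,8.5,0]], "squeeze": 50}}

```text
time_s: 17.2
ee_pos: [0.607, 0.0219, 0.3592]
eef_rot: [-3.142, -0.001, 3.091]
force: [-0.3, 0.1, -2.6]
grip_width: 0.0496
grip_force: 50.0
```

```bash
python3 - <<'E'
from h import *
a,_=shot("wrist","w6");b,_=shot("side","side6");c,_=shot("top","top6")
f=cv2.resize(b[180:300,280:400],(400,400),interpolation=cv2.INTER_CUBIC)
g=cv2.resize(a[20:320,220:420],(400,600),interpolation=cv2.INTER_CUBIC)
im=np.zeros((600,800,3),np.uint8);im[:,:400]=g;im[:400,400:]=f
cv2.imwrite("pics/c6.png",im)
o=ctrl.get_obs();print(o["ee_pos"],o["eef_rot"],o["force"])
E
```

```text
[0.60700148 0.02211829 0.36011523] [-3.14154590e+00  1.01954715e-03  3.09118535e+00] [ 0.02512495  0.01003596 -3.75919259]
```

View pics/c6.png

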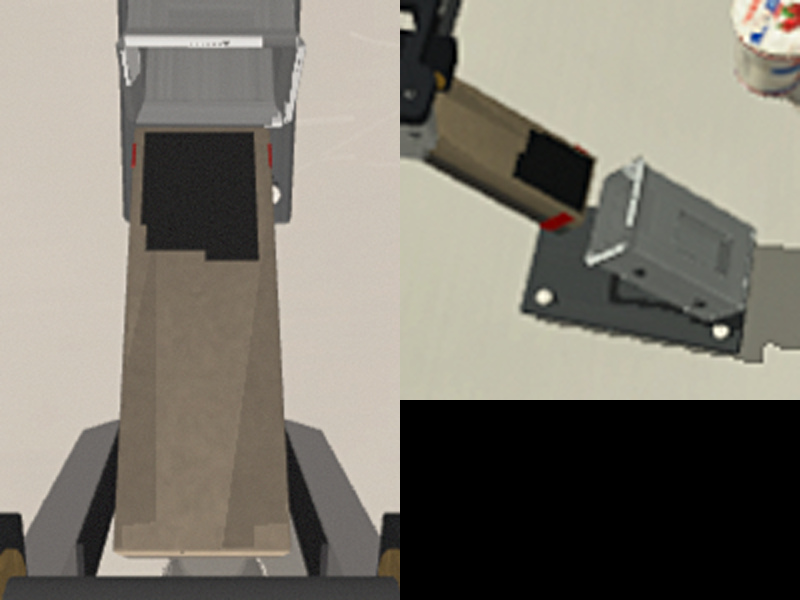

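```bash
python3 - <<'E'
from fit import *
w,s=load("w6"),load("side6")
W=lambda x,y:((x+.5)/2+220-.5,(y+.5)/2+20-.5)
S=lambda x,y:((x-400)*.3+280,y*.3+180)
h=.025
o=[(w,W(114,548),[0,-h,.013]),(w,W(289,548),[0,h,.013]),(w,W(136,127),[.15,-h,.013]),(w,W(269,127),[.15,h,.013]),(s,S(595,155),[.15,-h,.013])]
for O in (o[:4],o):
    p,r=fit(O,[.63,.02,.18,-35,-3]);print(np.round(p,4),r)
we=pts(p,[[.15,0,0]])[0];print("worn",we)
for a,b in [((120,42),(640,160)),((135,125),(640,160)),((303,42),(627,245)),((283,125),(590,262)),((303,42),(590,262))]:
    print(a,b,*tri([(w,W(*a)),(s,S(*b))]))
# predicted mouth features in wrist and side, given mouth guess (stone line frame)
q=[.4859,.0305,.0771,-35,-2.93]; c0=.0015
F={"inner floor-y":[0,-.0265,-.0145+c0],"inner floor+y":[0,.0265,-.0145+c0],"roof-y":[0,-.0265,.0145+c0],"roof+y":[0,.0265,.0145+c0],"lip-y mid":[-.008,-.0375,c0],"lip+y mid":[-.008,.0375,c0]}
for k,v in F.items():
    x=pts(q,[v]);a=proj(w,x)[0];b=proj(s,x)[0];print(k,np.round((a-[219.75,19.75])*2),np.round((b-[280,180])/.3+[400,0]))
E
```

```text
[ 6.33000e-01  2.14000e-02  1.79600e-01 -3.52516e+01 -3.01050e+00] [[0.0, -0.1], [0.0, 0.1], [-0.4, -0.0], [0.3, 0.1]]
[ 6.3300e-01  2.1400e-02  1.7970e-01 -3.5283e+01 -2.9607e+00] [[0.0, 0.0], [0.1, 0.1], [-0.5, 0.0], [0.1, 0.1], [0.7, 1.5]]
worn [0.51074505 0.02772783 0.09307731]
(120, 42) (640, 160) [0.47448123 0.00065518 0.10686305] 0.0005421166258568109
(135, 125) (640, 160) [ 0.48758883 -0.00068812  0.09730913] 0.013131467068612047
(303, 42) (627, 245) [0.47713922 0.06451757 0.10985034] 0.0008369133685425286
(283, 125) (590, 262) [0.49954586 0.06170585 0.07517455] 0.0012919950456669914
(303, 42) (590, 262) [0.48698615 0.06989245 0.10183648] 0.011378194543291762
inner floor-y [144. 113.] [610. 192.]
inner floor+y [268. 113.] [596. 262.]
roof-y [137.  57.] [637. 178.]
roof+y [275.  57.] [624. 250.]
lip-y mid [112. 102.] [617. 166.]
lip+y mid [299. 102.] [597. 266.]
```

Call:
{"op": "servo_tool", "data": {"motion": [[0.6,-0.1,0.15,0.15,0],[0.6,-0.1,0.15,0.15,0],[0.6,-0.92,0.19,-0.42,0],[0.6,-1.74,0.23,-1.0,0],[0.6,-2.15,0.25,-1.29,0],[0.6,-2.55,0.28,-1.57,0],[0.6,-2.96,0.3,-1.86,0],[0.6,-2.96,0.3,-1.86,0]]}}

```text
time_s: 18.35
ee_pos: [0.5795, 0.025, 0.3483]
eef_rot: [3.142, 0.024, 3.091]
force: [30.0, -2.8, 31.1]
grip_width: 0.0491
grip_force: 50.0
```

Call:
{"op": "servo_tool", "data": {"motion": [[0.6,1.5,-0.08,1.05,0],[0.6,1.5,-0.08,1.05,0],[0.6,1.5,-0.08,1.05,0]]}}

```text
time_s: 18.73
ee_pos: [0.5917, 0.0247, 0.3503]
eef_rot: [-3.142, -0.002, 3.092]
force: [-0.4, 0.3, -3.0]
grip_width: 0.0494
grip_force: 50.0
```

```bash
python3 - <<'E'
from h import *
a,_=shot("wrist","w7");b,_=shot("side","side7");c,_=shot("top","top7")
f=cv2.resize(b[190:290,300:380],(480,600),interpolation=cv2.INTER_CUBIC)
g=cv2.resize(a[10:160,270:350],(320,600),interpolation=cv2.INTER_CUBIC)
cv2.imwrite("pics/c7.png",np.hstack([g,f]))
o=ctrl.get_obs();print(o["ee_pos"],o["eef_rot"],o["force"])
E
```

```text
[0.59190887 0.02469786 0.35070451] [-3.14155829e+00 -1.14608083e-03  3.09169536e+00] [-0.4545058   0.35168311 -2.63265966]
```

View pics/c7.png

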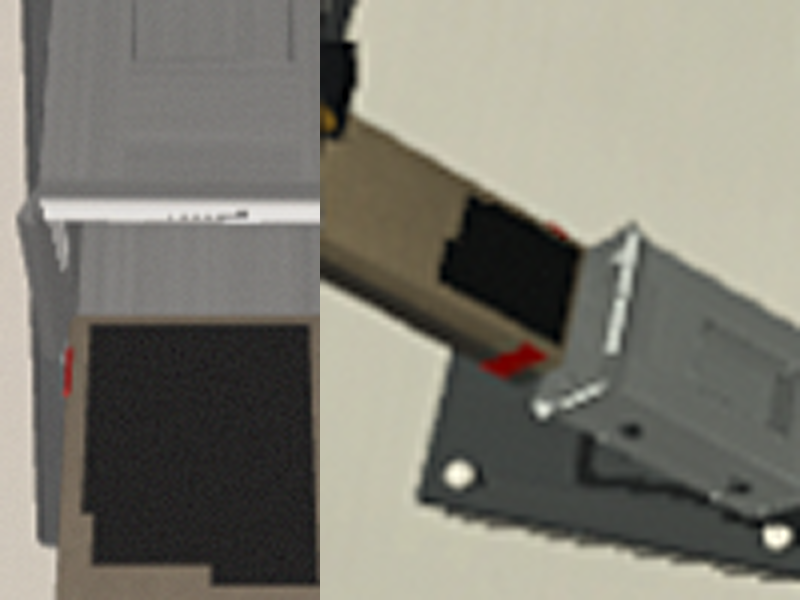

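```bash
python3 - <<'E'
from h import *
for n in ("w6","w7"):
    g=cv2.cvtColor(cv2.imread(f"pics/{n}.png"),cv2.COLOR_BGR2GRAY).astype(float)
    col=g[:,310:330].mean(1)
    print(n,"worn rows",np.round(col[78:96]).astype(int).tolist(),"fresh rows286",np.round(col[286:302]).astype(int).tolist())
    for r in (96,270,285):
        row=g[r-1:r+2].mean(0); print(r,"L",row[270:296].astype(int).tolist(),"R",row[346:372].astype(int).tolist())
E
```

```text
w6 worn rows [130, 130, 133, 122, 97, 92, 102, 92, 49, 32, 34, 34, 35, 35, 34, 35, 35, 34] fresh rows286 [124, 124, 124, 124, 124, 124, 124, 123, 126, 144, 172, 168, 125, 130, 132, 131]
96 L [199, 199, 199, 199, 199, 199, 199, 199, 201, 204, 170, 96, 79, 89, 91, 90, 72, 67, 101, 103, 104, 91, 46, 30, 33, 33] R [36, 74, 101, 106, 104, 102, 103, 101, 74, 69, 93, 94, 90, 90, 90, 89, 91, 92, 89, 77, 90, 191, 201, 197, 198, 198]
270 L [31, 26, 31, 29, 29, 25, 24, 47, 101, 106, 105, 105, 105, 105, 105, 104, 105, 105, 107, 107, 107, 106, 107, 106, 107, 107] R [106, 105, 106, 107, 107, 106, 104, 106, 105, 104, 104, 106, 106, 106, 104, 106, 108, 109, 57, 29, 22, 29, 29, 29, 27, 25]
285 L [26, 28, 23, 32, 118, 200, 190, 118, 104, 107, 108, 124, 124, 123, 122, 121, 123, 122, 123, 121, 122, 122, 122, 122, 120, 118] R [106, 122, 124, 126, 126, 126, 125, 125, 124, 123, 127, 124, 124, 123, 123, 122, 123, 121, 113, 130, 134, 95, 42, 24, 29, 28]
w7 worn rows [127, 126, 127, 127, 127, 127, 127, 127, 128, 129, 121, 103, 91, 48, 32, 34, 35, 34] fresh rows286 [127, 126, 126, 126, 126, 125, 125, 125, 125, 125, 125, 125, 125, 125, 124, 124]
96 L [200, 199, 201, 200, 200, 201, 204, 171, 94, 80, 97, 101, 101, 100, 94, 97, 105, 90, 95, 102, 103, 106, 56, 33, 32, 33] R [33, 66, 103, 107, 102, 102, 103, 104, 94, 92, 133, 174, 147, 105, 93, 135, 185, 205, 167, 97, 145, 198, 203, 202, 202, 202]
270 L [31, 28, 28, 27, 28, 29, 24, 34, 80, 104, 107, 104, 106, 104, 105, 106, 106, 106, 106, 105, 106, 108, 108, 108, 108, 106] R [105, 105, 106, 106, 107, 107, 107, 106, 108, 109, 107, 106, 107, 107, 106, 107, 122, 90, 44, 26, 27, 28, 26, 32, 29, 26]
285 L [30, 24, 21, 36, 115, 199, 205, 136, 104, 106, 108, 108, 109, 109, 108, 105, 107, 107, 107, 108, 107, 108, 107, 110, 108, 108] R [106, 106, 108, 107, 108, 108, 109, 107, 106, 106, 105, 106, 108, 107, 107, 108, 108, 122, 116, 130, 134, 94, 43, 27, 26, 27]
```

```bash
python3 - <<'E'
from fit import *
for n in ("w6","w7"):
    g=cv2.cvtColor(cv2.imread(f"pics/{n}.png"),cv2.COLOR_BGR2GRAY).astype(float)
    print(n,np.round(g[292:316,310:330].mean(1)).astype(int).tolist(), "streak end",np.round(g[135:165,300:315].mean(1)).astype(int).tolist())
w6,w7=load("w6"),load("w7")
# sensitivity: pivot about grip / slide along axis, tool-fixed
p=np.array([.633,.0214,.1797,-35.27,-2.97])
T=lambda p:[np.round(proj(w6,pts(p,[[a,0,.013]]))[0][1],1) for a in (0,.063,.15)]
def mod(sl,dt):
    g=pts(p,[[.028,0,0]])[0];q=p.copy();q[3]-=dt;q[:3]=0
    q[:3]=g-pts(q,[[.028-sl*-1,0,0]])[0];return q
for sl in (0,.003,.006,.009):
    for dt in (-4,-2,0,2): print(sl,dt,T(mod(-sl,dt)))
E
```

```text
w6 [124, 123, 126, 144, 172, 168, 125, 130, 132, 131, 131, 131, 131, 130, 132, 120, 69, 50, 54, 56, 58, 60, 61, 62] streak end [34, 34, 34, 34, 36, 34, 33, 33, 33, 43, 82, 114, 112, 111, 110, 110, 110, 111, 112, 112, 112, 112, 112, 112, 112, 111, 111, 111, 111, 112]
w7 [125, 125, 125, 125, 125, 125, 125, 125, 124, 124, 128, 145, 161, 137, 126, 103, 66, 51, 54, 57, 59, 60, 61, 62] streak end [35, 34, 34, 35, 34, 33, 34, 35, 33, 35, 34, 35, 34, 35, 32, 42, 80, 114, 114, 111, 111, 111, 111, 111, 113, 112, 112, 112, 112, 112]
0 -4 [np.float64(295.5), np.float64(191.6), np.float64(76.1)]
0 -2 [np.float64(294.6), np.float64(191.5), np.float64(79.6)]
0 0 [np.float64(293.7), np.float64(191.5), np.float64(83.2)]
0 2 [np.float64(292.8), np.float64(191.6), np.float64(86.9)]
0.003 -4 [np.float64(290.0), np.float64(187.1), np.float64(72.6)]
0.003 -2 [np.float64(289.2), np.float64(187.1), np.float64(76.3)]
0.003 0 [np.float64(288.3), np.float64(187.2), np.float64(80.0)]
0.003 2 [np.float64(287.3), np.float64(187.4), np.float64(83.8)]
0.006 -4 [np.float64(284.7), np.float64(182.7), np.float64(69.1)]
0.006 -2 [np.float64(283.8), np.float64(182.8), np.float64(72.9)]
0.006 0 [np.float64(282.9), np.float64(183.0), np.float64(76.8)]
0.006 2 [np.float64(281.9), np.float64(183.3), np.float64(80.8)]
0.009 -4 [np.float64(279.3), np.float64(178.3), np.float64(65.6)]
0.009 -2 [np.float64(278.5), np.float64(178.5), np.float64(69.6)]
0.009 0 [np.float64(277.6), np.float64(178.8), np.float64(73.7)]
0.009 2 [np.float64(276.6), np.float64(179.2), np.float64(77.8)]
```

```bash
python3 - <<'E'
from fit import *
w=load("w6")
for n in ("w6","w7"):
    g=cv2.cvtColor(cv2.imread(f"pics/{n}.png"),cv2.COLOR_BGR2GRAY).astype(float)
    print(n,[(r,int(v)) for r,v in zip(range(24,96),g[24:96,315:335].mean(1))])
    for r in (66,74,80):print(r,"L",g[r-1:r+2,274:300].mean(0).astype(int).tolist(),"R",g[r-1:r+2,345:376].mean(0).astype(int).tolist())
for du,dn in [(0,0),(.003,0),(0,.003)]:
  for nm in ("w6","w7"):
    q=np.array([.4859,.0305,.0771,-35,-2.93]);u=pts(q,[[-1,0,0]])[0]-q[:3];k=pts(q,[[0,0,1]])[0]-q[:3]
    q[:3]+=du*u+dn*k
    print(nm,du,dn,[np.round(proj(load(nm),pts(q,[v]))[0],1).tolist() for v in ([0,0,-.013],[0,0,.016],[-.008,0,-.013],[-.008,0,.016],[-.008,0,-.021],[-.008,0,.024],[.09,0,-.013])])
E
```

```text
w6 [(24, 123), (25, 120), (26, 119), (27, 118), (28, 118), (29, 120), (30, 120), (31, 118), (32, 120), (33, 118), (34, 114), (35, 111), (36, 109), (37, 134), (38, 182), (39, 214), (40, 215), (41, 199), (42, 201), (43, 191), (44, 125), (45, 120), (46, 123), (47, 124), (48, 124), (49, 124), (50, 125), (51, 124), (52, 125), (53, 125), (54, 125), (55, 125), (56, 126), (57, 125), (58, 126), (59, 126), (60, 126), (61, 126), (62, 126), (63, 126), (64, 127), (65, 127), (66, 127), (67, 127), (68, 128), (69, 125), (70, 124), (71, 127), (72, 126), (73, 130), (74, 133), (75, 133), (76, 131), (77, 130), (78, 130), (79, 130), (80, 132), (81, 123), (82, 98), (83, 92), (84, 102), (85, 91), (86, 49), (87, 31), (88, 33), (89, 34), (90, 34), (91, 34), (92, 34), (93, 34), (94, 34), (95, 33)]
66 L [200, 200, 198, 201, 204, 205, 106, 81, 98, 100, 102, 97, 95, 95, 93, 92, 94, 96, 104, 122, 126, 127, 123, 120, 122, 125] R [124, 125, 124, 120, 119, 122, 126, 123, 124, 125, 123, 117, 94, 93, 93, 96, 94, 93, 89, 102, 190, 206, 203, 174, 191, 197, 196, 197, 197, 196, 196]
74 L [198, 200, 201, 200, 204, 207, 114
[... 2144 characters left out ...]
6]
w6 0 0 [[322.6, 76.2], [322.8, 48.2], [322.6, 83.8], [322.8, 56.3], [322.5, 90.3], [322.9, 47.6], [322.4, 1.4]]
w7 0 0 [[320.3, 94.9], [320.2, 68.5], [320.3, 102.7], [320.2, 77.1], [320.3, 108.8], [320.2, 68.8], [320.4, 16.9]]
w6 0.003 0 [[322.6, 79.1], [322.8, 51.3], [322.6, 86.6], [322.8, 59.4], [322.5, 93.1], [322.9, 50.7], [322.5, 3.6]]
w7 0.003 0 [[320.3, 97.8], [320.2, 71.7], [320.2, 105.7], [320.2, 80.3], [320.3, 111.7], [320.2, 72.1], [320.4, 19.2]]
w6 0 0.003 [[322.6, 73.6], [322.8, 44.9], [322.6, 81.2], [322.8, 53.1], [322.6, 87.9], [322.9, 44.1], [322.5, -1.7]]
w7 0 0.003 [[320.3, 92.4], [320.2, 65.5], [320.2, 100.3], [320.2, 74.0], [320.3, 106.6], [320.2, 65.6], [320.4, 13.9]]
```

Call:
{"op": "servo_tool", "data": {"motion": [[0.6,-0.32,0.12,0.46,0],[0.6,-0.32,0.12,0.46,0],[0.6,-0.64,0.14,0.23,0],[0.6,-0.97,0.16,0,0],[0.6,-1.29,0.17,-0.22,0],[0.6,-1.29,0.17,-0.22,0]]}}

```text
time_s: 19.62
ee_pos: [0.5792, 0.0263, 0.349]
eef_rot: [-3.142, -0.0, 3.092]
force: [-0.9, 0.4, -2.3]
grip_width: 0.0496
grip_force: 50.0
```

Call:
{"op": "servo_tool", "data": {"motion": [[0.6,0.06,0,-0.08,0],[0.6,0.11,0,-0.16,0],[0.6,0.11,0,-0.16,0]]}}

```text
time_s: 20.0
ee_pos: [0.5805, 0.0263, 0.3478]
eef_rot: [-3.142, -0.0, 3.092]
force: [-2.0, 0.0, 3.6]
grip_width: 0.0497
grip_force: 50.0
```

Call:
{"op": "servo_tool", "data": {"motion": [[0.6,-0.09,0,0.13,0],[0.6,-0.09,0,0.13,0],[0.6,-0.5,0.02,-0.16,0],[0.6,-0.91,0.04,-0.44,0],[0.6,-1.32,0.06,-0.73,0],[0.6,-1.32,0.06,-0.73,0]]}}

```text
time_s: 20.75
ee_pos: [0.5668, 0.027, 0.3397]
eef_rot: [-3.142, -0.002, 3.092]
force: [-3.7, 0.1, -0.1]
grip_width: 0.0497
grip_force: 50.0
```

Call:
{"op": "servo_tool", "data": {"motion": [[0.6,-0.03,0,0.05,0],[0.6,-0.44,0.02,-0.24,0],[0.6,-0.85,0.04,-0.52,0],[0.6,-1.26,0.06,-0.81,0],[0.6,-1.67,0.08,-1.1,0],[0.6,-1.67,0.08,-1.1,0]]}}

```text
time_s: 21.5
ee_pos: [0.5502, 0.0278, 0.3288]
eef_rot: [-3.142, -0.001, 3.092]
force: [-3.6, 0.2, -0.9]
grip_width: 0.0492
grip_force: 50.0
```

Call:
{"op": "servo_tool", "data": {"motion": [[0.6,-0.03,0,0.04,0],[0.6,-0.44,0.02,-0.25,0],[0.6,-0.85,0.04,-0.53,0],[0.6,-1.26,0.06,-0.82,0],[0.6,-1.67,0.08,-1.11,0],[0.6,-2.08,0.1,-1.4,0],[0.6,-2.08,0.1,-1.4,0]], "squeeze": 30}}

```text
time_s: 22.38
ee_pos: [0.5294, 0.0288, 0.3148]
eef_rot: [-3.142, -0.001, 3.092]
force: [-2.0, -0.7, -1.8]
grip_width: 0.0498
grip_force: 30.0
```

Call:
{"op": "servo_tool", "data": {"motion": [[0.6,-0.41,0.02,-0.29,0],[0.6,-0.82,0.04,-0.57,0],[0.6,-1.23,0.06,-0.86,0],[0.6,-1.64,0.08,-1.15,0],[0.6,-2.05,0.1,-1.43,0],[0.6,-2.05,0.1,-1.43,0]]}}

```text
time_s: 23.12
ee_pos: [0.5089, 0.0298, 0.3006]
eef_rot: [-3.142, -0.001, 3.092]
force: [-3.0, 0.0, 1.6]
grip_width: 0.0498
grip_force: 30.0
```

Call:
{"op": "servo_tool", "data": {"motion": [[0.6,-0.21,0.01,-0.14,0],[0.6,-0.41,0.02,-0.29,0],[0.6,-0.41,0.02,-0.29,0]]}}

```text
time_s: 23.5
ee_pos: [0.5052, 0.0299, 0.2983]
eef_rot: [-3.142, 0.001, 3.092]
force: [-1.8, 0.4, 6.5]
grip_width: 0.0497
grip_force: 30.0
```

Call:
{"op": "servo_tool", "data": {"motion": [[0.6,-0.04,0,0.06,0],[0.6,-0.24,0.01,-0.08,0],[0.6,-0.45,0.02,-0.23,0],[0.6,-0.45,0.02,-0.23,0]]}}

```text
time_s: 24.0
ee_pos: [0.501, 0.0301, 0.2963]
eef_rot: [3.142, 0.003, 3.091]
force: [5.4, -0.9, 2.2]
grip_width: 0.05
grip_force: 30.0
```

Call:
{"op": "servo_tool", "data": {"motion": [[0.6,-0.16,0.01,-0.11,0],[0.6,-0.25,0.01,-0.17,0],[0.6,-0.25,0.01,-0.17,0]]}}

```text
time_s: 24.38
ee_pos: [0.4996, 0.03, 0.2964]
eef_rot: [-3.142, 0.009, 3.091]
force: [13.9, -3.5, 11.3]
grip_width: 0.0497
grip_force: 30.0
```

Call:
{"op": "servo_tool", "data": {"motion": [[0.6,0.12,0,0.08,0],[0.3,0.12,0,0.08,0],[0,0.12,0,0.08,0],[0,0.12,0,0.08,0],[0,0.12,0,3,0],[0,0.12,0,7,0],[0,3,-0.15,10,0],[0,6.6,-0.35,10,0],[0,6.6,-0.35,10,0]]}}

```text
time_s: 25.5
ee_pos: [0.5653, 0.0266, 0.3933]
eef_rot: [-3.142, -0.001, 3.091]
force: [-0.9, 0.0, -0.2]
grip_width: 0.094
grip_force: 0.0
```

```bash
python3 - <<'E'
from h import *
a,w=shot("wrist","w8")
g=cv2.cvtColor(a,cv2.COLOR_BGR2GRAY).astype(float)
o=ctrl.get_obs();print(o["ee_pos"],o["force"],o["time_s"])
print([(r,int(v)) for r,v in zip(range(40,300,2),g[40:300:2,315:327].mean(1))])
from fit import pts
for du in (0,.005):
    q=np.array([.5335+.818*du,.029,.1135+.574*du,-35,-2.93])
    print(du,[np.round(proj(w,pts(q,[v]))[0],1).tolist() for v in ([0,0,.013],[0,0,-.013],[0,-.025,.013],[0,.025,.013],[.052,0,.0265])])
E
```

```text
[0.56441573 0.02672458 0.39314188] [-0.01468869 -0.36681216 -0.14066186] 25.55
[(40, 29), (42, 31), (44, 30), (46, 29), (48, 30), (50, 30), (52, 30), (54, 30), (56, 31), (58, 30), (60, 31), (62, 29), (64, 30), (66, 30), (68, 30), (70, 28), (72, 72), (74, 110), (76, 110), (78, 109), (80, 112), (82, 111), (84, 110), (86, 111), (88, 112), (90, 112), (92, 108), (94, 107), (96, 108), (98, 108), (100, 101), (102, 98), (104, 165), (106, 194), (108, 122), (110, 105), (112, 104), (114, 107), (116, 107), (118, 107), (120, 107), (122, 108), (124, 107), (126, 107), (128, 108), (130, 109), (132, 109), (134, 111), (136, 111), (138, 109), (140, 109), (142, 111), (144, 109), (146, 110), (148, 110), (150, 110), (152, 110), (154, 112), (156, 114), (158, 111), (160, 109), (162, 107), (164, 109), (166, 159), (168, 159), (170, 154), (172, 105), (174, 105), (176, 99), (178, 119), (180, 182), (182, 179), (184, 178), (186, 179), (188, 179), (190, 179), (192, 179), (194, 179), (196, 179), (198, 180), (200, 179), (202, 180), (204, 179), (206, 179), (208, 180), (210, 180), (212, 179), (214, 179), (216, 179), (218, 179), (220, 179), (222, 179), (224, 178), (226, 178), (228, 179), (230, 179), (232, 179), (234, 179), (236, 178), (238, 179), (240, 178), (242, 178), (244, 178), (246, 178), (248, 177), (250, 177), (252, 177), (254, 173), (256, 135), (258, 116), (260, 116), (262, 116), (264, 117), (266, 117), (268, 116), (270, 116), (272, 117), (274, 117), (276, 117), (278, 117), (280, 116), (282, 117), (284, 116), (286, 117), (288, 117), (290, 117), (292, 117), (294, 117), (296, 94), (298, 84)]
0 [[320.6, 167.1], [320.6, 179.7], [291.0, 167.0], [350.1, 167.1], [320.7, 105.8]]
0.005 [[320.8, 172.4], [320.8, 184.6], [291.1, 172.4], [350.6, 172.5], [320.9, 110.6]]
```

Call:
{"op": "servo_tool", "data": {"motion": [[1,0.3,0,0,0],[1,0.3,0,0,0],[1,0.3,0,-2,0],[1,0.3,0,-4,0],[1,0.3,0,-6,0],[1,0.3,0,-7.8,0],[1,0.3,0,-7.8,0],[1,-0.11,0.02,-8.1,0],[1,-0.52,0.04,-8.4,0],[1,-0.93,0.06,-8.7,0],[1,-0.93,0.06,-8.7,0]], "squeeze": 30}}

```text
time_s: 26.92
ee_pos: [0.5546, 0.0274, 0.307]
eef_rot: [3.142, -0.0, 3.092]
force: [0.1, 0.9, -0.2]
grip_width: 0.0006
grip_force: 0.0
```

Call:
{"op": "servo_tool", "data": {"motion": [[1,-0.3,0.01,-0.2,0],[1,-0.6,0.03,-0.4,0],[1,-0.8,0.04,-0.55,0],[1,-0.8,0.04,-0.55,0]]}}

```text
time_s: 27.42
ee_pos: [0.5472, 0.0277, 0.3023]
eef_rot: [3.142, 0.003, 3.092]
force: [4.8, -0.9, 2.7]
grip_width: 0.0003
grip_force: 2.5
```

Call:
{"op": "servo_tool", "data": {"motion": [[1,-0.16,0.01,-0.11,0],[1,-0.25,0.01,-0.17,0],[1,-0.25,0.01,-0.17,0]]}}

```text
time_s: 27.8
ee_pos: [0.5457, 0.0276, 0.3022]
eef_rot: [3.142, 0.009, 3.091]
force: [13.6, -1.5, 9.1]
grip_width: 0.0004
grip_force: 7.2
```

Call:
{"op": "servo_tool", "data": {"motion": [[1,-0.16,0.01,-0.11,0],[1,-0.16,0.01,-0.11,0],[1,0.6,0,0.5,0],[1,1.9,-0.1,1.5,0],[1,1.9,-0.1,5,0],[0.5,1.9,-0.1,9.1,0],[0,1.9,-0.1,9.1,0],[0,1.9,-0.1,9.1,0],[0,1.9,-0.1,9.1,0]]}}

```text
time_s: 28.92
ee_pos: [0.5633, 0.0269, 0.3895]
eef_rot: [-3.142, -0.002, 3.092]
force: [-0.1, 0.4, -0.5]
grip_width: 0.037
grip_force: 0.0
```

```bash
python3 - <<'E'
from fit import *
o=ctrl.get_obs();print(o["ee_pos"],o["force"],o["time_s"])
a,w=shot("wrist","w9");b,s=shot("side","side9");c,t=shot("top","top9")
for n in("w8","w9"):
    g=cv2.cvtColor(cv2.imread(f"pics/{n}.png"),cv2.COLOR_BGR2GRAY).astype(float)
    col=g[:,315:327].mean(1);print(n,col[60:84].astype(int).tolist(),col[98:112].astype(int).tolist(),col[160:184].astype(int).tolist())
    for r in (150,160):print(g[r-1:r+2,280:300].mean(0).astype(int).tolist(),g[r-1:r+2,342:362].mean(0).astype(int).tolist())
q=np.array([.5335,.029,.1135,-35,-2.93])
for n in ("w8","w9"):print([np.round(proj(load(n),pts(q,[v]))[0],1).tolist() for v in ([0,0,.013],[0,0,-.013],[.052,0,.0265])])
# bystanders: change between first and last images
for n,m,bx in (("top1","top9",[(345,255,45,50),(400,120,40,40),(258,80,36,36)]),("side1","side9",[(375,165,40,50),(275,140,35,25),(215,220,35,35)])):
    A=cv2.imread(f"pics/{n}.png").astype(int);B=cv2.imread(f"pics/{m}.png").astype(int)
    print(n,[round(float(np.abs(A-B)[y:y+h,x:x+w_].mean()),1) for x,y,w_,h in bx])
E
```

```text
[0.56334253 0.026866   0.3895411 ] [-0.05798868  0.35125366 -0.52298819] 28.925
w8 [31, 31, 29, 30, 30, 29, 30, 31, 30, 28, 28, 41, 72, 99, 110, 108, 110, 111, 109, 111, 112, 110, 111, 110] [108, 105, 101, 101, 98, 115, 165, 206, 194, 136, 122, 106, 105, 105] [109, 109, 107, 105, 109, 131, 159, 162, 159, 156, 154, 141, 105, 103, 105, 102, 99, 97, 119, 164, 182, 179, 179, 177]
[180, 181, 184, 178, 97, 70, 80, 78, 77, 82, 103, 100, 93, 93, 94, 93, 93, 94, 94, 96] [95, 108, 110, 109, 112, 110, 111, 112, 103, 95, 85, 78, 82, 82, 76, 70, 116, 174, 182, 177]
[180, 180, 183, 183, 104, 68, 79, 79, 79, 78, 79, 102, 114, 116, 113, 112, 109, 109, 111, 112] [115, 113, 114, 114, 113, 114, 111, 114, 111, 86, 78, 80, 81, 80, 70, 78, 172, 182, 180, 178]
w9 [30, 31, 31, 31, 31, 32, 30, 31, 30, 31, 31, 30, 29, 35, 61, 99, 116, 111, 110, 113, 114, 113, 113, 114] [110, 110, 110, 110, 105, 104, 103, 101, 123, 179, 215, 215, 188, 118] [115, 114, 112, 112, 110, 111, 108, 108, 117, 147, 168, 165, 160, 159, 152, 128, 103, 106, 105, 103, 100, 115, 159, 186]
[182, 186, 188, 132, 78, 79, 79, 82, 83, 81, 76, 93, 96, 97, 96, 97, 97, 97, 97, 98] [98, 111, 115, 115, 113, 114, 114, 114, 99, 75, 80, 82, 83, 83, 83, 73, 94, 178, 187, 182]
[184, 186, 187, 158, 90, 75, 82, 82, 80, 80, 91, 100, 101, 106, 108, 106, 106, 107, 106, 106] [107, 115, 115, 115, 115, 113, 114, 115, 111, 124, 101, 80, 82, 83, 77, 75, 137, 182, 184, 182]
[[320.6, 167.1], [320.6, 179.7], [320.7, 105.8]]
[[320.4, 170.6], [320.4, 183.0], [320.5, 108.5]]
top1 [16.6, 15.5, 10.7]
side1 [17.6, 63.9, 15.0]
```

Call:
{"op": "servo_tool", "data": {"motion": [[0,0,0,3,0],[0,0,0,6,0],[0,0,0,6,0]]}}

```text
time_s: 29.45
ee_pos: [0.5634, 0.0269, 0.4526]
eef_rot: [3.141, 0.003, 3.092]
force: [-0.8, -0.3, -0.2]
grip_width: 0.0791
grip_force: 0.0
```

```bash
python3 -c "
from station import ctrl
print(ctrl.hand_in())"
```

```text
the job is handed in; nothing more can be done
None
```

The stone is turned end for end, tan face up, and pushed home with the worn end inside (camera check good to about 2 mm). It was let go and the job handed in at 29.5 s. The first try at the mouth hit the lip at about 45 N, so I backed off and eased it in. The arm never went near the timer, cup or tub, but my final picture check couldn't confirm that they hadn't moved.

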